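# Feed the bead board on by one row

### The arm

A 6-joint arm with a two-finger parallel gripper is mounted at the origin on the work surface. World frame = base frame: x ahead of the robot, y to its left, z up, the work surface at z = 0. Lengths are in m, angles in rad, forces in N, time in s.
With the tool pointing down it reaches from about 0.375 to 0.9 m from the base axis. Payload 3.1 kg.
Tool frame: the origin (TCP) lies on the centre line of the jaws, within the pads' length; the fingertips stand 19 mm ahead of it and the grasp point (between the pads) is the TCP (bot.tip_reach is the distance from the TCP to the fingertips, in m); z points along the fingers, y is the direction in which the jaws open and shut (so a half turn about z gives the same grasp; the last joint's range is limited). The gripper opens to 85 mm and grips with 20 to 120 N. Pads are 22 mm wide; open, the fingers measure 114 mm over their backs; the gripper's body (76 mm by 85 mm) begins 54 mm behind the grasp point. The pads swing forward as they close: fully open they stand 13 mm farther back than shut.
Start: joints at [-1.464, 0.527, 1.433, -0, 1.181, -0.178], TCP at [0.176, -0.6, 0.25] pointing down, gripper open.
Joint ranges: [-3.08, 3.08], [-0.75, 2.2], [0.22, 2.44], [-1.43, 4.57], [0, 2.65], [-2.85, 2.85]. Speed limits (rad/s): [2.79, 2.79, 3.14, 3.14, 3.14, 3.14].

### API

Orientations are given as a 3x3 rotation matrix whose columns are the frame's x, y, z axes.
In Python, from workcell import bot, status, viewer, job gives the robot as it stands. Calls block until the motion is done:
- bot.movep(position, orientation): joint-space move of the TCP to a pose.
- bot.line_to(position, speed=0.15, rotation=None, threshold=None): straight line of the TCP; rotation=None keeps the orientation; speed is the mean speed in m/s. With threshold (N) it stops when the force on the tool has changed by that much, and returns True; else False.
- bot.movej(angles): joint-space move.
- bot.let_go() and bot.close(): open the fingers fully, or close them until they stop; the grip force is fixed at half the most.
- bot.hold(seconds).
- bot.solve_ik(position, orientation): joint angles nearest the present ones, or None.
- status.state(): the state.
- viewer.get_image(name): name is "side" or "top" or "wrist"; returns the picture (384x512x3 uint8, blue, green, red); there is no depth.
- viewer.camera_info(name): a dict with "camera_matrix" (3x3 intrinsics, pixels), "xyz" and "attitude" of the camera in the world. Camera axes: x right, y down, z forward; pixel columns grow to the right and rows downward; lengths in m; the calibration is good to about 2 mm. A picture is of the moment at which its call begins: read the wrist's pose just before it. camera_info takes no time and is no camera call; for the wrist camera it gives the pose at the moment of the call.
A pose or a line that the arm cannot do raises bot.MotionError and nothing moves.
- job.hand_in(): hands the job in, once; it reports no verdict.
The state is a dict: "clock": time; "joint_positions": joint angles; "joint_velocities": joint speeds; "joint_torque": joint torques, N m; "tool_pos": TCP position; "tool_rot": TCP orientation; "force": force on the tool from outside, world axes, zero at the start; "moment": the same for the moment, N m; "opening": finger opening in m.
Only numpy, scipy, OpenCV 4.12 (cv2) and the standard library are available. Lean on these libraries where they do the work, as an engineer would, in place of code of your own. Each camera call takes 0.05 s, during which the arm holds its last target. There are 200 camera calls.

### The job

Feed the bead board on by exactly one row: push the feeder's hand wheel round clockwise (seen from above) by its upright handle, through one full turn and no farther, so that the handle stops where it began. Push the handle gently with the fingertips; do not grip it, leave the bottles and the tub where they stand, and finish with the robot clear of everything.

Things in the scene. Friction and masses are not known exactly. Their poses are not given: they have to be found in the camera images.
- feeder: The row feeder, a fixed machine on the desk: aluminium base plate 400 x 180 x 12 mm, a grey gearbox 90 x 100 mm (top 72 mm above the desk) at one end with the hand wheel on it, and a slide carrying a bead pegboard under a steel guide bar (top of the bar 68 mm above the desk). Origin on the desk straight below the wheel's axis; x points along the slide from the wheel towards the board, z up. The plate spans x -75 to 325 mm, y -90 to 90 mm
- axis (a point): Centre of the hand wheel, on its vertical axis, 102 mm above the desk. The wheel lies level: dark round rim of 70 mm mean radius, rim bar 14 mm thick (its top 109 mm above the desk), three spokes, aluminium hub of 44 mm diameter whose top (with its nut) is 122 mm above the desk
- crank: The wheel's upright handle, a black round post of 22 mm diameter standing on the rim where a spoke meets it, its axis 70 mm from the wheel's axis, from 110 to 168 mm above the desk. Origin on its own axis at the rim's mid height, 102 mm above the desk; z up. The post turns freely on its own pin, so its x and y axes mean nothing; it goes round with the wheel. About 3 N at the handle turns the wheel, and it stays where it is left
- wheel (a joint): Angle of the hand wheel in rad, growing as it turns clockwise seen from above; at 0 the handle lies on the feeder's +x side. It starts anywhere between 0 and 5.5; one full turn adds 6.283 and feeds the board 5 mm, one row, along the feeder's +x. Stops at -0.3 and 13.0
- board (a point): Centre of the bead pegboard (145 x 145 mm, top 52 mm above the desk) on its carriage; driven by the wheel, 5 mm a turn
- bottle_tall: Bystander: loose clear bead bottle with a white spout, 48 mm diameter, 158 mm tall; origin at the centre of its underside, z up
- bottle_short: Bystander: loose clear bead bottle with a white spout, 54 mm diameter, 128 mm tall; origin at the centre of its underside, z up
- tub: Bystander: loose round lidded tub, 72 mm diameter, 46 mm tall; origin at the centre of its underside, z up

How it is judged:
On the way, in this order (a step that is already met when the one before it is completed fails the run):
1. the handle has been pushed by the fingers to the far side of the wheel (distance of crank from where it was at the start of the episode above 0.11 m and contact force between the fingers and crank above 0.3 N), for 0.05 s.
2. the handle is back where it began, one turn clockwise (distance of crank from where it was at the start of the episode below 0.014 m and value of joint wheel between 5.95 and 12.15 rad), for 0.2 s.
At the end, for the whole second after the job is handed in: The wheel is at rest one clockwise turn on from its start, the handle within 14 mm (about 11 degrees) of where it began, the board fed 5 mm; bottles and tub within 20 mm of their places (all of step 2 and distance of board from where it was at the start of the episode between 0.0046 and 0.0054 m and velocity of joint wheel between -0.05 and 0.05 rad/s and distance of each of bottle_tall, bottle_short, tub from where it was at the start of the episode below 0.02 m); the robot touches nothing.
It fails at once if the wheel is wound more than about 45 degrees beyond one turn (distance of board from where it was at the start of the episode above 0.00565 m).
It fails at once if the handle is gripped or pushed with more than 25 N (contact force between the fingers and crank above 25 N).
It fails at once if a bottle or the tub is moved, lifted or knocked over (distance of any of bottle_tall, bottle_short, tub from where it was at the start of the episode above 0.02 m or angle between any of bottle_tall, bottle_short's own z axis and vertical above 0.3 rad).
It also fails if it takes over 54 s, if anything falls off the work surface, if the arm or the gripper's body presses on something with over 40 N, if the wrist force passes 120 N, or if a joint passes its speed limit or range.

## Working session

There is one attempt and no reset: what is moved stays moved. The work goes in short steps, each a Python script; the robot and the scene stay as the last script left them, time stands still between calls to the robot, and variables do not carry over. Pictures are saved under pics/ and viewed, about 8 in all and at most 12, crops included, and the job is handed in when it is done.

```bash
mkdir -p pics; python3 - <<'E'
from workcell import bot,status,viewer
import cv2,numpy as np
for n in("side","top"):
    cv2.imwrite(f"pics/{n}0.png",viewer.get_image(n)); i=viewer.camera_info(n); print(n,i)
s=status.state();print(s["clock"],s["tool_pos"],np.round(s["tool_rot"],3),s["opening"],bot.tip_reach)
E
```

```text
side {'camera_matrix': array([[415.91053994,   0.        , 255.86360156],
       [  0.        , 415.91053994, 190.32152391],
       [  0.        ,   0.        ,   1.        ]]), 'xyz': array([0.21238929, 0.74660218, 0.66217276]), 'attitude': array([[-0.87026278, -0.29286333,  0.39607293],
       [-0.49214831,  0.48298862, -0.72423203],
       [ 0.02080229, -0.82519881, -0.56445921]])}
top {'camera_matrix': array([[469.32146604,   0.        , 262.78433995],
       [  0.        , 469.32146604, 200.64953007],
       [  0.        ,   0.        ,   1.        ]]), 'xyz': array([0.38682052, 0.03831519, 1.3255668 ]), 'attitude': array([[ 0.01112906, -0.98241773,  0.18636403],
       [-0.9998861 , -0.00903337,  0.01209058],
       [-0.0101945 , -0.18647736, -0.98240637]])}
0.1 [ 0.17613573 -0.59901572  0.24942541] [[ 0.959  0.282 -0.   ]
 [ 0.282 -0.959  0.002]
 [ 0.    -0.002 -1.   ]] 0.08566163841531757 0.019
```

View pics/side0.png

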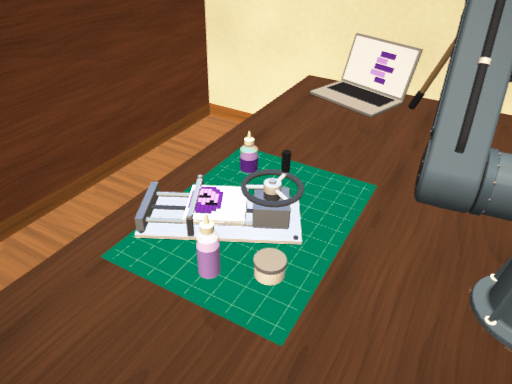

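View pics/top0.png

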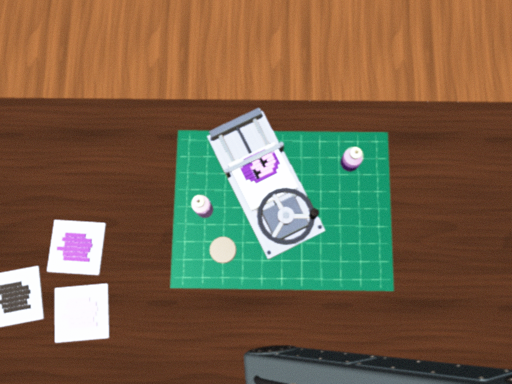

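The side view shows the handle at about (286,160) and the wheel hub at (271,184). In the top view the hub is at (286,215), the handle at (314,212), the bottles at (201,205) and (353,158), and the tub at (223,250). I'll enlarge both crops next.

```bash
cat > h.py <<'E'
import numpy as np,cv2
from workcell import bot,status,viewer,job
def ray(n,px,info=None):
    i=info or viewer.camera_info(n); K=i["camera_matrix"];px=np.atleast_2d(np.asarray(px,float))
    d=np.c_[px,np.ones(len(px))]@np.linalg.inv(K).T@i["attitude"].T
    return i["xyz"],d/np.linalg.norm(d,axis=1)[:,None]
def plane(n,px,z,info=None):
    o,d=ray(n,px,info); return o+d*((z-o[2])/d[:,2])[:,None]
def tri(a,b):
    (o1,d1),(o2,d2)=a,b; d1,d2=d1[0],d2[0]
    s=np.linalg.lstsq(np.c_[d1,-d2],o2-o1,rcond=None)[0]
    p,q=o1+s[0]*d1,o2+s[1]*d2; return (p+q)/2,np.linalg.norm(p-q)
def proj(n,P,info=None):
    i=info or viewer.camera_info(n); c=(np.atleast_2d(P)-i["xyz"])@i["attitude"]@i["camera_matrix"].T
    return c[:,:2]/c[:,2:]
def circ(p):
    A=np.c_[2*p[:,:2],np.ones(len(p))]; x=np.linalg.lstsq(A,(p[:,:2]**2).sum(1),rcond=None)[0]
    return x[:2],np.sqrt(x[2]+x[:2]@x[:2])
E
python3 - <<'E'
from h import *
out=[]
for n,(x,y,w,h) in dict(top=(250,180,80,72),side=(232,140,80,72)).items():
    im=cv2.imread(f"pics/{n}0.png"); out.append(cv2.resize(im[y:y+h,x:x+w],None,fx=5,fy=5,interpolation=cv2.INTER_NEAREST))
    m=(im.max(2)<75); mm=np.zeros_like(m); mm[y:y+h,x:x+w]=m[y:y+h,x:x+w]
    k=(im.max(2)<30)&mm
    v,u=np.nonzero(mm); px=np.c_[u,v]; P=plane(n,px,.105)
    c,r=circ(P)
    for _ in range(15):
        g=abs(np.hypot(*(P[:,:2]-c).T)-r)<.012; c,r=circ(P[g])
    print(n,"rim",c,r,g.sum(),"black px",np.argwhere(k)[:,::-1].mean(0),k.sum(),np.argwhere(k)[:,::-1].min(0),np.argwhere(k)[:,::-1].max(0))
cv2.imwrite("pics/crop0.png",np.hstack(out))
E
```

```text
top rim [ 0.58549863 -0.07971004] 0.008949380191235649 64 black px [312.36363636 216.63636364] 11 [311 215] [314 218]
side rim [ 0.65550127 -0.09891038] 0.06873327297223053 153 black px [286.16666667 162.45833333] 72 [282 154] [289 171]
```

View pics/crop0.png

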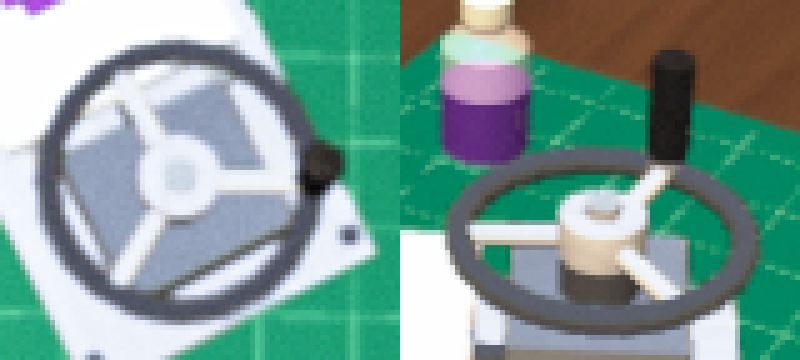

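The crops show the hub top at top (286,215.2) and side (272.8,181.4). The handle top is at top (315,212) and side (286.4,151.5), and its base is at side (285.4,172).

```bash
python3 - <<'E'
from h import *
T=lambda a,b:tri(ray("top",a),ray("side",b))
print("hub",T((286.2,215.4),(272.8,181.6))); print("handle top",T((315,212),(286.4,152)))
print("base side",plane("side",(285.4,171.5),.11),"top",plane("top",(313,215.5),.11), "top@.168",plane("top",(315,212),.168),plane("side",(286.4,151.5),.168))
for n,c in(("top",T((286.2,215.4),(272.8,181.6))[0][:2]),("side",T((286.2,215.4),(272.8,181.6))[0][:2])):
    im=cv2.imread(f"pics/{n}0.png"); v,u=np.nonzero((im.max(2)<115)&(np.ptp(im.astype(int),axis=2)<45)); P=plane(n,np.c_[u,v]+0.,.105)
    r=.07
    for _ in range(10):
        g=abs(np.hypot(*(P[:,:2]-c).T)-.07)<.012; c,r=circ(P[g])
    print(n,"rim",c,r,g.sum())
for nm,px,z in(("tall?",(200,199.5),.15),("other",(355,153),.128),("tub",(223,249),.046)): print(nm,plane("top",px,z))
print(T((198,200.5),(206,216)),T((355,152),(249,134)))
a=plane("top",[(258,110),(211,133),(269,256),(323,229)],.012);print(a)
E
```

```text
hub (array([ 0.57844747, -0.00801438,  0.11580169]), np.float64(0.0014984121996456262))
handle top (array([ 0.58003715, -0.07844086,  0.16311067]), np.float64(0.0009529790446449293))
base side [[ 0.57745557 -0.07386429  0.11      ]] top [[ 0.57905684 -0.07862149  0.11      ]] top@.168 [[ 0.57877301 -0.07810687  0.168     ]] [[ 0.57801888 -0.07254786  0.168     ]]
top rim [ 0.57964838 -0.0080664 ] 0.06946628853125797 566
side rim [ 0.57787518 -0.00212494] 0.0698288134503005 730
tall? [[0.61134132 0.21319533 0.15      ]]
other [[ 0.74441752 -0.189243    0.128     ]]
tub [[0.4944916  0.16095908 0.046     ]]
(array([0.61049079, 0.21916246, 0.14962985]), np.float64(0.003778997303022485)) (array([ 0.75094432, -0.19064597,  0.11888119]), np.float64(0.002180279428403505))
[[ 0.90876446  0.07166973  0.012     ]
 [ 0.83652758  0.20859246  0.012     ]
 [ 0.47920228  0.03541588  0.012     ]
 [ 0.55639525 -0.11580992  0.012     ]]
```

Both views put the axis near (0.579,-0.005) and the handle at azimuth about -90°, though they differ by 6 mm in y. I'll refine this with the wrist camera from two places while approaching with the fingers closed.

```bash
python3 - <<'E'
from h import *
bot.close()
R=np.array([[1,0,0],[0,-1,0],[0,0,-1.]])
out=[]
for k,p in enumerate([(.56,-.13,.33),(.50,-.03,.33)]):
    bot.movep(p,R); bot.hold(.2); i=viewer.camera_info("wrist"); im=viewer.get_image("wrist")
    cv2.imwrite(f"pics/w{k}.png",im); np.savez(f"w{k}.npz",**i); out.append(im)
    s=status.state(); print(s["clock"],s["tool_pos"],s["opening"],i["xyz"],i["attitude"].round(2).tolist(),s["joint_positions"])
    print(proj("wrist",[(.5787,-.005,.122),(.579,-.0755,.168)],i))
cv2.imwrite("pics/w01.png",cv2.resize(np.hstack(out),(800,300)))
E
```

```text
3.3083 [ 0.55989966 -0.13062438  0.32986792] -0.0002010569034878885 [ 0.64214972 -0.12991845  0.4527273 ] [[-0.0, -0.95, -0.32], [-1.0, 0.0, 0.0], [-0.0, 0.32, -0.95]] [-4.23458880e-01  3.76931896e-01  1.46072267e+00 -5.54346479e-05
  1.30412085e+00  1.14838384e+00]
[[141.37648944 142.47463006]
 [198.72717227 151.37082196]]
4.1 [ 0.5007236  -0.03091792  0.32993745] -0.0002764558079308303 [ 0.58300232 -0.03007758  0.45299828] [[-0.0, -0.95, -0.32], [-1.0, 0.0, 0.0], [-0.0, 0.32, -0.95]] [-2.84717020e-01  2.66403765e-01  1.63124590e+00 -1.02730990e-04
  1.24350553e+00  1.28737551e+00]
[[231.74803806  85.46426142]
 [307.64060722  85.72491507]]
```

View pics/w01.png

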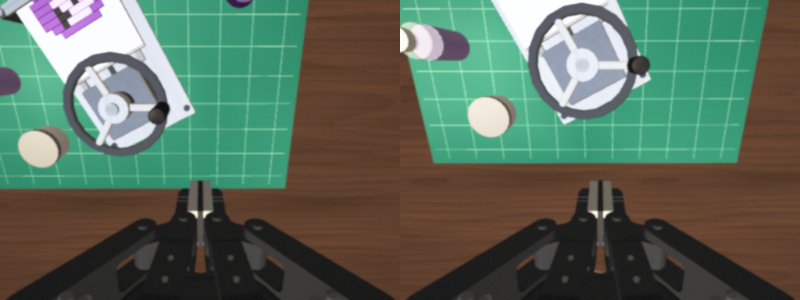

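Both wrist views show the whole wheel: w0 has the hub at about (143,136) and the handle at (202,143) in full pixels. w1 has the hub at about (233,84) and the handle at (306,83). The tub and tall bottle are well clear.

```bash
python3 - <<'E'
from h import *
C=[];H=[];out=[]
for k in (0,1):
    i=dict(np.load(f"w{k}.npz")); im=cv2.imread(f"pics/w{k}.png")
    v,u=np.nonzero((im.max(2)<115)&(np.ptp(im.astype(int),axis=2)<45)); px=np.c_[u,v]+0.; P=plane("wrist",px,.105,i); c=np.array([.5787,-.005])
    for _ in range(15):
        g=abs(np.hypot(*(P[:,:2]-c).T)-.07)<.012; c,r=circ(P[g])
    print("rim",c,r,g.sum(),proj("wrist",[*c,.105],i)); C.append(proj("wrist",[*c,.105],i)[0])
    b=(im.max(2)<45).astype(np.uint8); b[200:]=0
    q=proj("wrist",[c[0],c[1]-.07,.14],i)[0]
    n,l,s,ce=cv2.connectedComponentsWithStats(b); j=min(range(1,n),key=lambda j:np.hypot(*(ce[j]-q))+(s[j,4]<30)*1e3)
    print("handle blob",s[j],ce[j]); H.append(ce[j])
    print("  mid @.139",plane("wrist",ce[j],.139,i)[0])
    x,y=map(int,c if 0 else C[-1]); out.append(cv2.resize(im[max(0,y-60):max(0,y-60)+130,x-70:x+110],None,fx=2.2,fy=2.2))
I=[dict(np.load(f"w{k}.npz")) for k in(0,1)]
for A in(C,H): print(tri(ray("wrist",A[0],I[0]),ray("wrist",A[1],I[1])))
cv2.imwrite("pics/wc.png",np.hstack(out))
E
```

```text
rim [ 0.58129785 -0.00644498] 0.06850241489644386 4522 [[147.67661269 137.35558802]]
handle blob [198 131  18  22 190] [208.40526316 138.41052632]
  mid @.139 [ 0.58609855 -0.08071074  0.139     ]
rim [ 0.5806572  -0.00720314] 0.06945806454799588 4844 [[234.9393915   83.33351774]]
handle blob [292  73  11  21  92] [295.75        82.60869565]
  mid @.139 [ 0.58148467 -0.06843877  0.139     ]
(array([ 0.58106752, -0.00703182,  0.10597866]), np.float64(0.0009345971547582132))
(array([ 0.58020824, -0.07390836,  0.09985987]), np.float64(0.0025670183330293336))
```

View pics/wc.png

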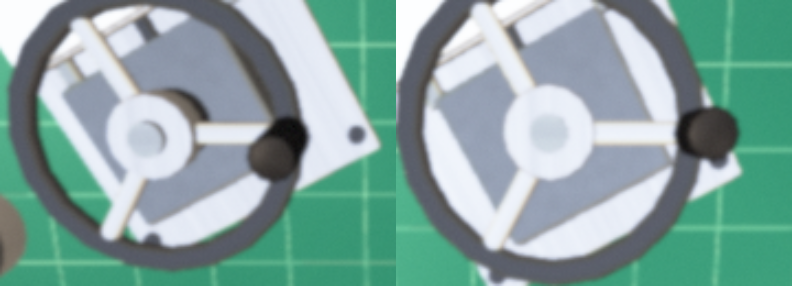

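```bash
cat >> h.py <<'E'
R=np.array([[1,0,0],[0,-1,0],[0,0,-1.]])
c=np.array([.581,-.007]); Z=.150; half=np.array([.011,.010])
def tool(turn,gap=0.):   # tool position with the handle pushed 'turn' degrees on
    f=np.deg2rad(-90-turn); t=np.array([np.sin(f),-np.cos(f)])
    return np.r_[c+.07*np.array([np.cos(f),np.sin(f)])-np.clip(4*t,-1,1)*half-(.011+gap)*t,Z]
def push(a,b,step=10,speed=.05):
    F=[]
    for d in np.append(np.arange(a,b,step),b):
        bot.line_to(tool(d),speed=speed); F.append(np.hypot(*status.state()["force"][:2]).round(1))
    print("F",F,"clock",status.state()["clock"])
E
python3 - <<'E'
from h import *
I=[dict(np.load(f"w{k}.npz")) for k in(0,1)]
print("handle top",tri(ray("wrist",(200.2,148.4),I[0]),ray("wrist",(307.6,83),I[1])))
J=[bot.solve_ik(tool(d),R) for d in range(0,361,20)]
print([j is None for j in J].count(True),np.ptp(np.array([j for j in J if j is not None]),axis=0).round(2))
s=tool(0,.025)
bot.movep(s+[0,0,.1],R); bot.line_to(s)
print("F0",status.state()["force"])
bot.line_to(tool(0,.004)); push(0,60,speed=.04)
cv2.imwrite("pics/p1.png",np.hstack([cv2.resize(viewer.get_image("side")[100:260,180:340],None,fx=2.4,fy=2.4),cv2.resize(viewer.get_image("top")[140:300,200:360],None,fx=2.4,fy=2.4)]))
E
```

```text
handle top (array([ 0.58108903, -0.07614596,  0.16361057]), np.float64(0.0003970258523513039))
0 [0.27 0.17 0.41 0.   0.24 0.27]
F0 [ 0.16859843 -0.61441853 -0.5410752 ]
F [np.float64(0.9), np.float64(1.3), np.float64(0.6), np.float64(0.9), np.float64(0.6), np.float64(0.5), np.float64(0.9)] clock 8.9417
```

View pics/p1.png

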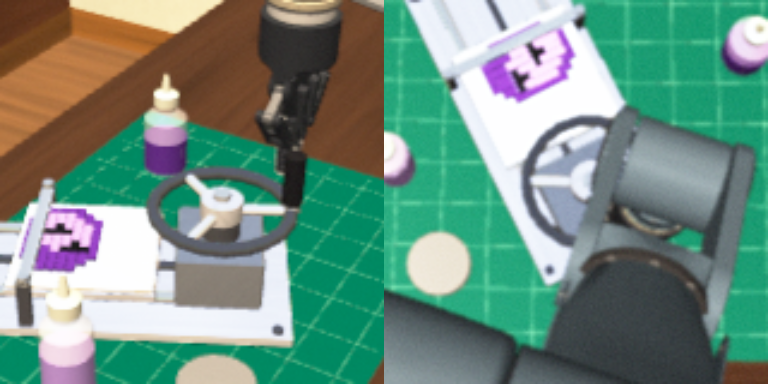

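The handle has turned about 60° under the fingertips, and the side view shows it near (290,180) in the crop. The force is low, so I'll continue.

```bash
python3 - <<'E'
from h import *
push(70,220)
cv2.imwrite("pics/p2.png",np.hstack([cv2.resize(viewer.get_image("side")[100:260,180:340],None,fx=2.4,fy=2.4),cv2.resize(viewer.get_image("top")[140:300,200:360],None,fx=2.4,fy=2.4)]))
E
```

```text
F [np.float64(0.6), np.float64(0.3), np.float64(0.3), np.float64(0.9), np.float64(1.0), np.float64(1.2), np.float64(0.8), np.float64(1.0), np.float64(0.4), np.float64(0.3), np.float64(1.1), np.float64(0.6), np.float64(1.0), np.float64(0.5), np.float64(0.8), np.float64(0.9)] clock 15.7167
```

View pics/p2.png

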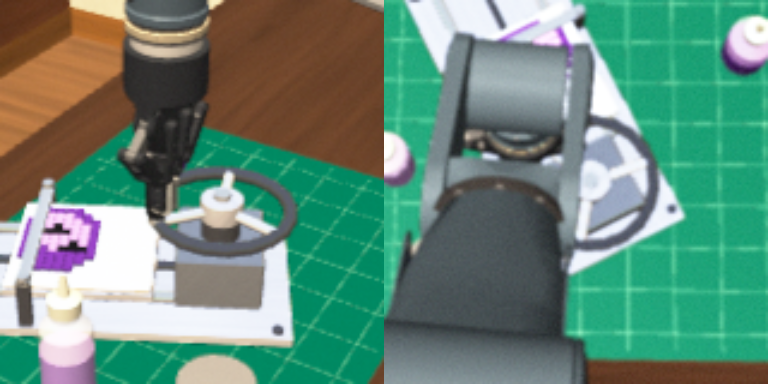

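The handle is past the far side at roughly 215°, with its spoke ending near (163,215) in the side crop. I'll push on to just short of a full turn, back off, and measure.

```bash
cat > look.py <<'E'
from h import *
import sys
k=sys.argv[1]
t=status.state()["tool_pos"]; bot.line_to(np.array(t)+[.03,0,0]); bot.line_to(np.array(t)+[.03,0,.1]); bot.movep((.50,-.03,.33),R); bot.hold(.2)
i=viewer.camera_info("wrist"); im=viewer.get_image("wrist"); cv2.imwrite(f"pics/e{k}.png",im)
tp=viewer.get_image("top"); cv2.imwrite(f"pics/et{k}.png",tp)
a,b=[cv2.resize(x,None,fx=3,fy=3) for x in(cv2.imread("pics/w1.png")[20:150,160:290+40],im[20:150,160:330])]
cv2.imwrite(f"pics/ec{k}.png",cv2.resize(np.hstack([a,b]),None,fx=.78,fy=.78)); print(status.state()["clock"],i["xyz"])
E
python3 - <<'E'
from h import *
push(230,340); push(345,356,5,.03)
E
python3 look.py 0
```

```text
F [np.float64(0.5), np.float64(0.5), np.float64(0.8), np.float64(0.1), np.float64(0.9), np.float64(0.6), np.float64(0.7), np.float64(1.1), np.float64(0.4), np.float64(0.3), np.float64(0.5), np.float64(0.8)] clock 20.7667
F [np.float64(0.9), np.float64(0.9), np.float64(0.7), np.float64(2.0)] clock 22.2
24.3667 [ 0.58347302 -0.02971029  0.45158942]
```

View pics/ec0.png

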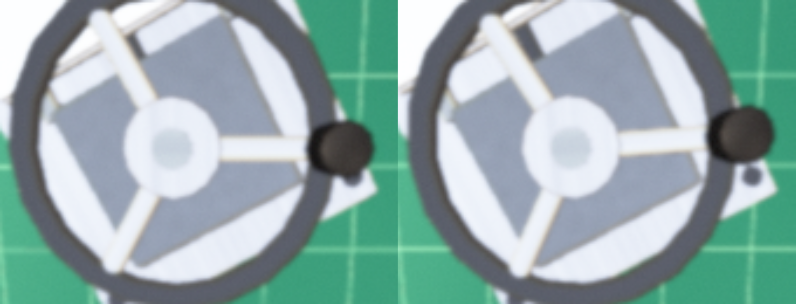

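The left crop is the start and the right is now. The handle at (744,133) against the hub at (571,147) is about 4.6° short, as commanded (356°). I'll do the last nudge.

```bash
python3 - <<'E'
from h import *
s=tool(356,.025)
bot.movep(s+[0,0,.1],R); bot.line_to(s); bot.line_to(tool(356,.004)); push(356,360,4,.03)
E
python3 look.py 1
python3 - <<'E'
import cv2,numpy as np
from h import *
a=cv2.imread("pics/top0.png");b=cv2.imread("pics/et1.png")
for nm,(x,y) in dict(tall=(201,205),short=(353,158),tub=(223,250)).items():
    A,B=[cv2.cvtColor(i,cv2.COLOR_BGR2GRAY) for i in(a,b)]
    r=cv2.matchTemplate(B[y-24:y+25,x-24:x+25],A[y-14:y+15,x-14:x+15],cv2.TM_CCOEFF_NORMED); print(nm,cv2.minMaxLoc(r)[1::2],"(10,10)=unmoved")
print(status.state()["force"],status.state()["tool_pos"])
E
```

```text
F [np.float64(0.8), np.float64(2.0)] clock 26.7917
28.95 [ 0.58345913 -0.02975412  0.45156318]
tall (0.9988847970962524, (10, 10)) (10,10)=unmoved
short (0.99901282787323, (10, 10)) (10,10)=unmoved
tub (0.9988134503364563, (10, 10)) (10,10)=unmoved
[-0.36862829 -0.27885595  0.36844113] [ 0.50069199 -0.03040149  0.32897668]
```

View pics/ec1.png

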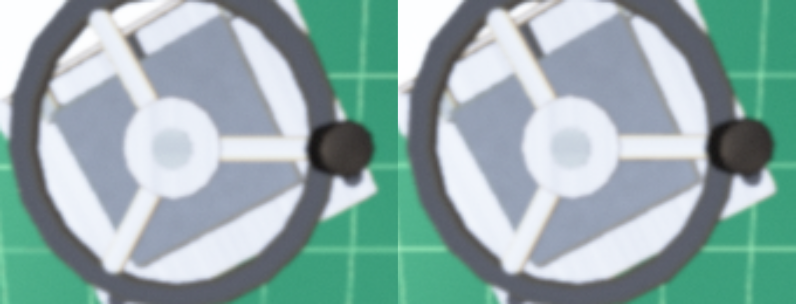

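The handle is at (742,146) with the hub at (571,147), which matches the start picture, and the arm is clear.

```bash
python3 -c "
from workcell import job
job.hand_in()"
```

```text
the job is handed in; nothing more can be done
```

I pushed the wheel one full clockwise turn with the closed fingertips, and the job is handed in; no verdict is reported. I first stopped at about 356° to look, backed off to measure, and then nudged the handle the last 4°.

**Last checks:**
- **Handle:** the final wrist picture shows it within about 1° (1–2 mm) of where it began.
- **Bottles and tub:** template matching in the top view found all three unmoved.
- **Robot:** it finished clear of everything, at about 29 s on the clock. Sideways tool force, read at the end of each step, was at most 2 N.

**Not confirmed or disagreeing:**
- **Board feed:** I did not measure the 5 mm advance directly. It is inferred from the wheel having made one turn.
- **Cameras:** the side and top cameras disagreed by about 6 mm in y, so I used the wrist camera's measurement of the wheel axis and handle.
- **Handle height:** I measured the handle top at 0.164 m, against 0.168 m in the description. This did not affect the push.

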